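# Set the colorimeter's filter dial and start the reading

### The arm

A 7-joint arm with a two-finger parallel gripper is mounted at the origin on the work surface. World frame = base frame: x ahead of the robot, y to its left, z up, the work surface at z = 0. Lengths are in m, angles in degrees, forces in N, time in s.
With the tool pointing down it reaches from about 0.425 to 0.875 m from the base axis. Payload 4.7 kg.
Tool frame: the origin (TCP) lies at the very end of the fingers, on their centre line; the grasp point (between the pads) lies 19 mm behind it; z points along the fingers, y is the line along which they close (so a half turn about z gives the same grasp; the last joint's range is limited). The gripper opens to 87 mm and grips with 3 to 60 N. Pads are 19 mm wide; open, the fingers measure 117 mm over their backs; the gripper's body (75 mm by 190 mm) begins 51 mm behind the grasp point.
Start: joints at [-69.093, 18.392, -4.016, 83.108, 1.295, 78.541, -3.26], TCP at [0.223, 0.61, 0.223] pointing down, gripper open.
Joint ranges: [-163.93, 163.93], [-17.29, 119.83], [-79.2, 71.16], [3.27, 140.29], [-89.18, 269.18], [5.43, 117.66], [-154.24, 154.24]. Speed limits (degrees/s): [147.25, 147.25, 180, 180, 180, 180, 180].

### API

Orientations are given as [roll, pitch, yaw] about the fixed x, y, z axes, in that order (R = Rz(yaw) Ry(pitch) Rx(roll)).
In Python, from cell import get_obs, read_camera, sign_off, silhouettes gives the robot as it stands.
- The arm moves only by the tool play_rows, never from a script. Its argument "steps" is a list that holds one entry, the list of rows, each a list of 7 numbers: the shift along the tool's x, y, z in m, then the turn, a rotation vector about the tool's x, y, z in rad, then the finger opening in m, from 0 to 0.087. A call has 1 to 12 rows; each row shifts and turns the commanded pose from where the row before left it, along the tool's axes as they then stand; what a row does not reach is not made up. A row lasts 1/10 s, in which the tool goes at most 50 mm and 8.59 degrees, less where a joint would pass 70% of its speed; a pose out of reach is approached as far as the arm can. A call is refused whole if a number of a shift passes 0.05 or a number of a turn 0.15, either way. A call with a gripper value outside its range is refused whole. The fingers move at their own pace and stop on an object; "force" is the grip in N (left out, the last holds). Time passes only in rows, so rows that do not move let the fingers close. It gives the time, the measured TCP pose, the force, the opening and the grip force at its end, in the units of the state.
- get_obs(): the state, without advancing time (a new reading comes with each control period).
- read_camera(name): name is "scene" or "top" or "wrist"; returns a dict with "frame" (420x560x3 uint8, red, green, blue), "intrinsics" (3x3 intrinsics, pixels), "view" (4x4, takes a point from world to camera coordinates). Camera axes: x right, y up, looking along -z (the intrinsics and any distortion apply to the point x, -y, -z); pixel columns grow to the right and rows downward; lengths in m; the calibration is good to about 2 mm. The wrist camera is an equidistant fisheye: a pixel r from the principal point sees the ray r / f radians off the axis. A picture is of the moment at which its call begins. There is no depth.
- sign_off(): hands the job in; it is judged then, once.
Trained networks look in the newest picture that a camera, given by its name, has taken for a name from the list of things; names that differ only in an ending like _2 or _b are one class to them, and where a whole thing is asked for, a point or a joint stands for the part that bears it (a point fixed in the world has none). Each returns a list of dicts, best first, with "p" (0 to 1); they miss things now and then, are a little off and sometimes report something else, mostly with a low value. They report only what shows in the picture. A call takes as long as a camera call.
- silhouettes(camera, name): "pixels" (420x560 bool, what is visible of it) and "extent" ([left, top, right, bottom] in pixels, round what is visible of it).
The state is a dict: "time_s": time; "qpos": joint angles; "joint_velocities": joint speeds; "effort": joint torques, N m; "tool_pos": TCP position; "tool_rot": TCP orientation; "force": force on the tool from outside, world axes, zero at the start; "wrist_torque": the same for the moment, N m; "grip_width": finger opening in m; "grasp_force": force on a finger pad.
Only numpy, scipy, OpenCV 4.12 (cv2) and the standard library are available. Lean on these libraries where they do the work, as an engineer would, in place of code of your own. Each camera call takes 0.05 s, during which the arm holds its last target. There are 200 camera calls.

### The job

Set the colorimeter with your fingertip: turn the black dial round, by its yellow finger peg if you like, until its white index line lines up with the red line on the scale collar, then press the green read key fully down and let go. Only push, gently: do not pinch or grip the dial or its peg, do not press the key before the dial is set, and leave the bottles, jars and other things standing around undisturbed.

Things in the scene. Friction and masses are not known exactly. Their poses are not given: they have to be found in the camera images.
- meter: The colorimeter: fixed white housing 220 x 260 mm, its top 60 mm above the table; origin at the centre of its underside, x from its front edge (near the robot) to its back edge, y to its left. On its top: the black dial at the left, the green key at the front right, a display, and a black capped well 48 mm wide and 32 mm high at the back right
- dial_axis (a point): Centre of the black dial's top face, on its upright axis, 78 mm above the table. Dial: 100 mm diameter, 14 mm thick, flat top; turns endlessly either way with light steady friction (0.07 N m) and stays where it is left. Round it lies a fixed metal scale collar, 140 mm diameter, its face 64 mm above the table, with black lines every 15 degrees
- index (a point): Outer end of the dial's white index line (5 mm wide), on the dial's rim, 50 mm from the axis, at the height of the dial's top; turns with the dial
- peg (a point): Centre of the yellow finger peg on the dial: upright, 12 mm in diameter, with a sleeve that rolls freely, standing 24 mm above the dial's top (78 to 102 mm above the table), 36 mm from the axis and straight across the axis from the index line; turns with the dial. This point is half-way up
- target (a point): Where the index's outer end must come: 50 mm from the dial axis, at the height of the dial's top, in line with the red target line. That line is the only red one on the collar, radial, 18 mm long and 5 mm wide, from 52 to 70 mm from the axis; it is fixed and may be on any side, at least 20 degrees from the index at the start
- dial (a joint): Angle of the dial (rad), 0 with the index line pointing to the back of the housing, growing anticlockwise seen from above
- read_key_top (a point): Centre of the top of the round green read key, 28 mm in diameter, on the housing's top near its front right corner; pressed straight down, springs back
- read_key (a joint): Travel of the read key (m), 0 up, 0.006 fully down, which takes 4 N; it counts as pressed beyond 0.005
- vial: Bystander, leave alone: small amber glass vial with red cap, 24 mm diameter, 50 mm tall, standing loose on top of the colorimeter behind the dial; origin at the centre of its underside
- amber_bottle: Bystander, leave alone: amber bottle with white cap, 60 mm diameter, 125 mm tall, standing left of the colorimeter; origin at the centre of its underside
- white_jar: Bystander, leave alone: white jar with white lid, 68 mm diameter, 75 mm tall; origin at the centre of its underside
- red_jar: Bystander, leave alone: white jar with red lid, 60 mm diameter, 70 mm tall; origin at the centre of its underside
- brown_bottle: Bystander, leave alone: amber bottle with black cap, 52 mm diameter, 105 mm tall; origin at the centre of its underside
- beaker: Bystander, leave alone: empty glass beaker, 90 mm diameter, 110 mm tall, standing beyond the colorimeter; origin at the centre of its underside
- stir_rod: Bystander, leave alone: grey stirring rod, 10 mm diameter, 160 mm long, lying on the table at the left; origin under its middle

How it is judged:
By the outcome, as a careful person would: the job done as asked, in the order asked, and still so for the second after the job is handed in, with the robot touching nothing.
It also fails if it takes over 48 s, if anything falls off the work surface, if the arm or the gripper's body presses on something with over 40 N, if the wrist force passes 120 N, or if a joint passes its speed limit or range.

## Working session

There is one attempt and no reset: what is moved stays moved. The work goes in short steps, Python scripts to look and compute and a tool call to move; the robot and the scene stay as the last step left them, time stands still between calls to the robot, and variables do not carry over. Pictures are saved under pics/ and viewed, at most 10 in all, crops included, and the job is handed in when it is done.

Besides the shell and the picture viewer there is one more tool, called after ">>>" as a command line: name --argument value ..., lists and objects as JSON in quotes. play_rows: Moves the arm, as the interface text tells. Its arguments: {"type":"object","properties":{"steps":{"type":"array","items":{"type":"array","items":{"type":"array","items":{"type":"number"}}}},"force":{"type":"number"}},"required":["steps"]}

```bash
mkdir -p pics; cat > h.py <<'E'
import numpy as np, cv2
from cell import *
def cam(n):
    c=read_camera(n); return c['frame'],np.array(c['intrinsics']),np.array(c['view'])
def save(f,name): cv2.imwrite('pics/'+name,cv2.cvtColor(f,cv2.COLOR_RGB2BGR))
def ray(K,V,u,v):
    d=np.array([(u-K[0,2])/K[0,0],-(v-K[1,2])/K[1,1],-1.]); R=V[:3,:3]
    return -R.T@V[:3,3], R.T@d
def hit(K,V,u,v,z):
    o,d=ray(K,V,u,v); return o+d*(z-o[2])/d[2]
def proj(K,V,p):
    c=V[:3,:3]@p+V[:3,3]; return K[0,0]*c[0]/-c[2]+K[0,2], K[1,1]*-c[1]/-c[2]+K[1,2]
E
python3 - <<'E'
from h import *
o=get_obs(); print(o['tool_pos'],o['tool_rot'],o['grip_width'],o['time_s'])
for n in('top','scene'):
    f,K,V=cam(n); save(f,n+'0.png'); print(n,K,V)
    for t in('dial','peg','read_key','index','vial','meter'):
        s=silhouettes(n,t)[:1]
        for x in s:
            m=np.argwhere(x['pixels']).mean(0)[::-1]; print(t,x['p'],x['extent'],m)
E
```

```text
[0.22324211 0.60986818 0.2214458 ] [-1.79890496e+02  7.08363301e-03  1.59900902e+02] 0.08692382464227855 0.0
top [[465.00538058   0.         275.92992261]
 [  0.         465.00538058 215.1739206 ]
 [  0.           0.           1.        ]] [[ 0.09224021 -0.99572457 -0.0049321   0.05474003]
 [ 0.97303665  0.08908466  0.21275245 -0.56125459]
 [-0.21140346 -0.02442344  0.97709369 -1.06173035]
 [ 0.          0.          0.          1.        ]]
dial 0.6 [286.4, 197.0, 326.7, 240.5] [306.02532562 216.89363242]
peg 0.85 [286.7, 193.2, 329.3, 241.1] [306.09451659 217.0966811 ]
index 0.7 [127.2, 237.6, 157.6, 295.1] [143.09745763 265.07627119]
vial 0.59 [292.8, 167.9, 300.6, 179.2] [295.59405941 172.8019802 ]
meter 0.82 [272.0, 157.8, 384.6, 256.1] [325.05266993 208.13594254]
scene [[495.52064855   0.         273.3949166 ]
 [  0.         495.52064855 208.11655394]
 [  0.           0.           1.        ]] [[ 0.52473761  0.85119677  0.01070052 -0.36264372]
 [-0.49580987  0.29538586  0.81665155  0.16667734]
 [ 0.69197038 -0.43383321  0.57703183 -1.47223372]
 [ 0.          0.          0.          1.        ]]
dial 0.63 [230.8, 208.0, 278.1, 244.1] [252.89401968 227.95306586]
peg 0.69 [227.4, 207.7, 279.2, 243.6] [252.9811617 227.6043956]
read_key 0.52 [306.2, 194.6, 337.2, 248.0] [322.77981651 224.27614679]
index 0.89 [230.6, 208.4, 279.5, 249.5] [252.99766719 227.77993779]
vial 0.48 [286.3, 231.6, 300.0, 255.9] [293.55217391 245.49565217]
meter 0.74 [160.8, 202.0, 324.4, 322.2] [238.33369299 261.1196665 ]
```

```bash
python3 - <<'E'
import cv2
a=cv2.imread('pics/top0.png'); c=a[140:270,250:420]
cv2.imwrite('pics/topc.png',cv2.resize(c,None,fx=4.6,fy=4.6,interpolation=cv2.INTER_CUBIC))
E
```

```text
(no output)
```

View pics/topc.png

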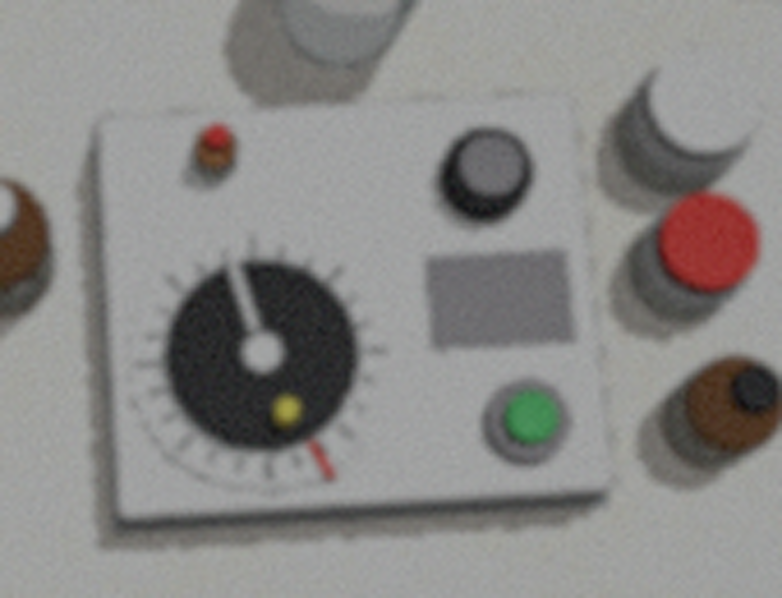

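View pics/scene0.png

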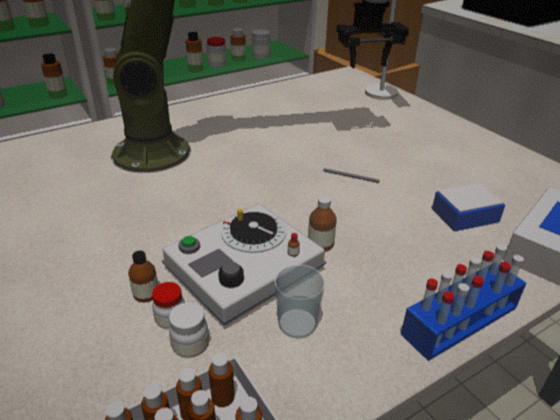

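The top crop shows the dial centre at about (307,216.5) in full-image pixels. The index points up-left with its end near (301,197), the peg is at (312.4,229), the red line is at (318–322,236–244), and the key is at (365,231). So the dial needs about half a turn. Next I'll compute the positions.

```bash
cat >> h.py <<'E'
def cen(mask,u0,v0,u1,v1,w=None):
    m=np.zeros(mask.shape,bool); m[v0:v1,u0:u1]=mask[v0:v1,u0:u1]; p=np.argwhere(m); return p.mean(0)[::-1],len(p),p
def fit(f,K,V,box):
    hsv=cv2.cvtColor(f,cv2.COLOR_RGB2HSV).astype(int); H,S,Vv=hsv[...,0],hsv[...,1],hsv[...,2]
    r={}
    for n,m,z in(('peg',(H>18)&(H<38)&(S>90)&(Vv>60),.095),('red',((H<10)|(H>170))&(S>90)&(Vv>60),.064),('key',(H>40)&(H<90)&(S>70),None)):
        r[n]=cen(m,*box)[:2]
    return r
E
python3 - <<'E'
from h import *
f,K,V=cam('top')
hsv=cv2.cvtColor(f,cv2.COLOR_RGB2HSV).astype(int);H,S,L=hsv[...,0],hsv[...,1],hsv[...,2]
def c(m,b): return cen(m,*b)[:2]
ang=lambda p:np.degrees(np.arctan2(p[1],p[0]))
d=max(silhouettes('top','dial'),key=lambda s:s['p'])
dk,n=c(L<70,(283,192,332,245)); print('dark',dk,n)
D=hit(K,V,306.96,216.5,.078); print('dial',D, hit(K,V,*dk,.078))
p,n=c((H>18)&(H<38)&(S>90)&(L>60),(295,205,325,240)); P=hit(K,V,*p,.1); print('peg',p,n,P,np.linalg.norm((P-D)[:2]),ang(P-D))
r,n=c(((H<10)|(H>170))&(S>80),(312,230,328,250)); R=hit(K,V,*r,.064); print('red',r,n,R,np.linalg.norm((R-D)[:2]),ang(R-D))
i=hit(K,V,250+234/4.6,140+263/4.6,.078); print('index',i,np.linalg.norm((i-D)[:2]),ang(i-D))
k,n=c((H>40)&(H<90)&(S>70),(350,215,380,245)); print('key',k,n,hit(K,V,*k,.07))
for u,v in((100,113),(572,95),(608,490),(120,520)): print(hit(K,V,250+u/4.6,140+v/4.6,.06))
# scene refine
f,K,V=cam('scene');hsv=cv2.cvtColor(f,cv2.COLOR_RGB2HSV).astype(int);H,S,L=hsv[...,0],hsv[...,1],hsv[...,2]
k,n=c((H>40)&(H<90)&(S>70),(175,230,205,255)); print('key scene',k,n,hit(K,V,*k,.07))
p,n=c((H>12)&(H<38)&(S>90)&(L>60),(232,205,246,222)); print('peg scene',p,n,hit(K,V,*p,.09))
print('dialproj',proj(K,V,D))
E
```

```text
dark [306.20979667 217.26617375] 1082
dial [0.55359582 0.03192985 0.078     ] [0.55158043 0.03355609 0.078     ]
peg [312.         228.76923077] 39 [0.52091223 0.01902074 0.1       ] 0.03514060707257588 -158.4473454746571
red [319.5 239.5] 14 [ 0.50362286 -0.00272528  0.064     ] 0.06081344464467699 -145.25955999991749
index [0.59945768 0.0501451  0.078     ] 0.049346789848890335 21.661807690673463
key [364.98039216 230.28431373] 102 [ 0.53454241 -0.1081238   0.07      ]
[0.68059811 0.12813569 0.06      ]
[ 0.71371693 -0.12385194  0.06      ]
[ 0.50107493 -0.1525286   0.06      ]
[0.46245788 0.09714408 0.06      ]
key scene [188.20661157 241.00826446] 121 [ 0.52558689 -0.10535287  0.07      ]
peg scene [239.96491228 214.35087719] 57 [0.52239415 0.0183178  0.09      ]
dialproj (np.float64(252.7227566502651), np.float64(224.35459732915))
```

```bash
cat > plan.py <<'E'
import numpy as np
from scipy.spatial.transform import Rotation as Ro
def plan(pos,rot,wps,g=0.0):
    """wps: (x,y,z,yaw) one per row; pose kept straight down; rounds with carry"""
    p=np.array(pos,float); R=Ro.from_euler('xyz',rot,degrees=True); out=[]
    for w in wps:
        Rt=Ro.from_euler('xyz',[180,0,w[3]],degrees=True)
        d=np.round(R.inv().apply(np.array(w[:3])-p),4); r=np.round((R.inv()*Rt).as_rotvec(),3)
        out.append([float(v)+0. for v in d]+[float(v)+0. for v in r]+[g]); p=p+R.apply(d); R=R*Ro.from_rotvec(r)
    for i in range(0,len(out),12): print(str(out[i:i+12]).replace(' ',''))
    print(p,R.as_euler('xyz',degrees=True))
def lin(a,b,n): return [np.array(a)+(np.array(b)-np.array(a))*k/n for k in range(1,n+1)]
E
python3 - <<'E'
from h import *; from plan import *
# triangulate key
L=[]
for n,u,v in(('top',364.98,230.28),('scene',188.2,241.0)):
    f,K,V=cam(n); o,d=ray(K,V,u,v); L.append((o,d/np.linalg.norm(d)))
A=sum(np.eye(3)-np.outer(d,d) for o,d in L); b=sum((np.eye(3)-np.outer(d,d))@o for o,d in L); print('key',np.linalg.solve(A,b),[o for o,d in L])
o=get_obs(); a=list(o['tool_pos'])+[o['tool_rot'][2]]
plan(o['tool_pos'],o['tool_rot'],lin(a,[.529,-.006,.16,111],18))
E
```

```text
key [ 0.53312226 -0.10752743  0.07618677] [array([0.31661858, 0.07857405, 1.15708829]), array([ 1.2916752 , -0.37925685,  0.71728889])]
[[-0.0277,-0.0263,0.0035,0.0,0.0,0.047,0.0],[-0.0289,-0.025,0.0035,0.0,0.0,0.048,0.0],[-0.0301,-0.0236,0.0034,0.0,0.0,0.047,0.0],[-0.0312,-0.0221,0.0035,0.0,0.0,0.048,0.0],[-0.0322,-0.0207,0.0035,0.0,0.0,0.047,0.0],[-0.0331,-0.0191,0.0035,0.0,0.0,0.048,0.0],[-0.034,-0.0174,0.0034,0.0,0.0,0.047,0.0],[-0.0348,-0.0159,0.0035,0.0,0.0,0.047,0.0],[-0.0354,-0.0142,0.0035,0.0,0.0,0.048,0.0],[-0.0362,-0.0125,0.0035,0.0,0.0,0.047,0.0],[-0.0366,-0.0108,0.0034,0.0,0.0,0.048,0.0],[-0.0372,-0.009,0.0035,0.0,0.0,0.047,0.0]]
[[-0.0375,-0.0072,0.0035,0.0,0.0,0.047,0.0],[-0.0378,-0.0055,0.0035,0.0,0.0,0.048,0.0],[-0.0381,-0.0036,0.0034,0.0,0.0,0.047,0.0],[-0.0382,-0.0019,0.0035,0.0,0.0,0.048,0.0],[-0.0382,0.0,0.0035,0.0,0.0,0.047,0.0],[-0.0382,0.0017,0.0035,0.0,0.0,0.048,0.0]]
[ 0.52898051 -0.00602928  0.15995861] [ 1.79994307e+02 -4.03275620e-03  1.10973084e+02]
```

>>> play_rows --steps '[[[-0.0277,-0.0263,0.0035,0,0,0.047,0],[-0.0289,-0.025,0.0035,0,0,0.048,0],[-0.0301,-0.0236,0.0034,0,0,0.047,0],[-0.0312,-0.0221,0.0035,0,0,0.048,0],[-0.0322,-0.0207,0.0035,0,0,0.047,0],[-0.0331,-0.0191,0.0035,0,0,0.048,0],[-0.034,-0.0174,0.0034,0,0,0.047,0],[-0.0348,-0.0159,0.0035,0,0,0.047,0],[-0.0354,-0.0142,0.0035,0,0,0.048,0],[-0.0362,-0.0125,0.0035,0,0,0.047,0],[-0.0366,-0.0108,0.0034,0,0,0.048,0],[-0.0372,-0.009,0.0035,0,0,0.047,0]]]'

```text
time_s: 2.15
tool_pos: [0.4277, 0.198, 0.1811]
tool_rot: [179.9, -0.0, 127.2]
force: [1.0, 1.2, 0.3]
grip_width: 0.0025
grasp_force: 0.0
```

>>> play_rows --steps '[[[-0.0375,-0.0072,0.0035,0,0,0.047,0],[-0.0378,-0.0055,0.0035,0,0,0.048,0],[-0.0381,-0.0036,0.0034,0,0,0.047,0],[-0.0382,-0.0019,0.0035,0,0,0.048,0],[-0.0382,0,0.0035,0,0,0.047,0],[-0.0382,0.0017,0.0035,0,0,0.048,0],[0,0,0,0,0,0,0],[0,0,0,0,0,0,0]]]'

```text
time_s: 2.95
tool_pos: [0.529, -0.0068, 0.1599]
tool_rot: [-180.0, -0.0, 110.9]
force: [0.7, 1.5, 0.2]
grip_width: 0.0004
grasp_force: 0.0
```

```bash
python3 - <<'E'
from h import *
f,K,V=cam('wrist'); o=get_obs(); save(f,'w1.png'); print(K,V); print(o['tool_pos'],o['tool_rot'],o['qpos'],o['grip_width'],o['time_s'],o['force'])
E
```

```text
[[325.1922621    0.         277.02129407]
 [  0.         325.1922621  209.96558065]
 [  0.           0.           1.        ]] [[ 0.9347082   0.35541171 -0.0017619  -0.4906917 ]
 [-0.34506799  0.90629514 -0.24404344  0.202404  ]
 [-0.0851391   0.22871738  0.9697627  -0.2807129 ]
 [ 0.          0.          0.          1.        ]]
[ 0.52877799 -0.00544077  0.15989014] [-1.79994415e+02 -3.91923008e-02  1.10992889e+02] [-30.83109267   6.13624932  30.59059861 106.07361765  -3.38464833
  68.69185163  21.84058599] 0.0006970189413545935 3.0 [-0.41175135  0.39202416  0.1933086 ]
```

View pics/w1.png

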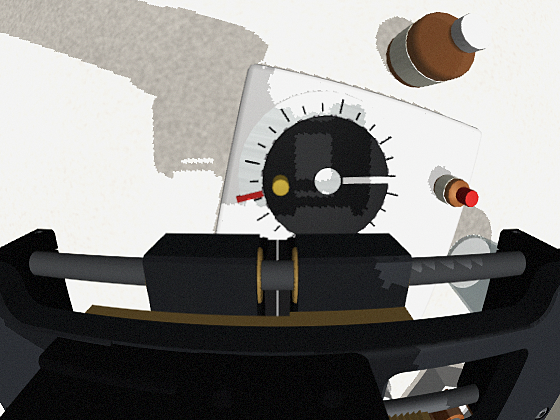

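The wrist view shows the dial centre at (327,181), the peg at (281,186), the index pointing right to (388,181), and the red line at (250,197). The path is clear. I'll measure it with the fisheye model and plan the push.

```bash
cat >> h.py <<'E'
def fhit(K,V,u,v,z):
    q=np.array([u-K[0,2],v-K[1,2]])/K[0,0]; t=np.linalg.norm(q); q=q/max(t,1e-9)*np.tan(t); R=V[:3,:3]
    o=-R.T@V[:3,3]; d=R.T@np.array([q[0],-q[1],-1]); return o+d*(z-o[2])/d[2]
E
python3 - <<'E'
from h import *; from plan import *
f,K,V=cam('wrist'); hsv=cv2.cvtColor(f,cv2.COLOR_RGB2HSV).astype(int);H,S,L=hsv[...,0],hsv[...,1],hsv[...,2]
g=lambda m,b,z:fhit(K,V,*cen(m,*b)[0],z)
D=g(L>150,(314,168,340,195),.078)
D2=g((S<60)&(L>150),(316,169,338,194),.078)
P=g((H>18)&(H<38)&(S>90),(265,170,298,200),.1)
R=g(((H<8)|(H>172))&(S>120),(230,185,265,210),.064)
I=fhit(K,V,388,181,.078)
for n,p in(('D',D),('D2',D2),('P',P),('R',R),('I',I)): print(n,p[:2],np.linalg.norm((p-D)[:2]),np.degrees(np.arctan2(*(p-D)[1::-1])))
E
```

```text
D [0.55329339 0.03305254] 0.0 0.0
D2 [0.55309926 0.03323392] 0.0002656739275809447 136.94542602358572
P [0.5196856  0.02040843] 0.03590761948322545 -159.38241421137613
R [ 0.50213953 -0.00268242] 0.062399557000320884 -145.06269644042865
I [0.5986113  0.05238526] 0.049269332368766953 23.103195741522068
```

```bash
cat >> plan.py <<'E'
D=np.array([.5531,.0332])
def pose(th,off,z=.085):
    a=np.radians(th); u=np.array([np.cos(a),np.sin(a)]); t=np.array([np.sin(a),-np.cos(a)])
    p=D+.036*u-off*t; return [p[0],p[1],z,max(th-90,-48)]
E
python3 - <<'E'
from h import *; from plan import *
o=get_obs(); a=[.529,-.006,.16,111]; s=pose(201,.028)
w=lin(a,s,6)+[s]+[pose(201,x) for x in(.025,.022,.019,.0165)]+[pose(t,.0155) for t in np.arange(198,59,-4.)]
plan(a[:3],[180,0,110.97],w)
E
```

```text
[[0.0,0.0001,0.0125,0.0,0.0,-0.001,0.0],[0.0,0.0001,0.0125,0.0,0.0,0.0,0.0],[0.0,0.0001,0.0125,0.0,0.0,0.0,0.0],[0.0,0.0001,0.0125,0.0,0.0,0.0,0.0],[0.0,0.0001,0.0125,0.0,0.0,0.0,0.0],[0.0,0.0,0.0125,0.0,0.0,0.0,0.0],[0.0,0.0,0.0,0.0,0.0,0.0,0.0],[0.003,0.0,0.0,0.0,0.0,0.0,0.0],[0.003,0.0001,0.0,0.0,0.0,0.0,0.0],[0.003,0.0,0.0,0.0,0.0,0.0,0.0],[0.0025,0.0,0.0,0.0,0.0,0.0,0.0],[0.0029,-0.0008,0.0,0.0,0.0,0.053,0.0]]
[[0.0025,-0.001,0.0,0.0,0.0,0.07,0.0],[0.0026,-0.001,0.0,0.0,0.0,0.069,0.0],[0.0025,-0.001,0.0,0.0,0.0,0.07,0.0],[0.0026,-0.001,0.0,0.0,0.0,0.07,0.0],[0.0025,-0.001,0.0,0.0,0.0,0.07,0.0],[0.0026,-0.001,0.0,0.0,0.0,0.07,0.0],[0.0025,-0.001,0.0,0.0,0.0,0.07,0.0],[0.0026,-0.001,0.0,0.0,0.0,0.069,0.0],[0.0025,-0.0009,0.0,0.0,0.0,0.07,0.0],[0.0026,-0.001,0.0,0.0,0.0,0.07,0.0],[0.0025,-0.001,0.0,0.0,0.0,0.07,0.0],[0.0026,-0.001,0.0,0.0,0.0,0.07,0.0]]
[[0.0025,-0.001,0.0,0.0,0.0,0.069,0.0],[0.0026,-0.001,0.0,0.0,0.0,0.07,0.0],[0.0025,-0.001,0.0,0.0,0.0,0.07,0.0],[0.0026,-0.001,0.0,0.0,0.0,0.07,0.0],[0.0025,-0.001,0.0,0.0,0.0,0.07,0.0],[0.0026,-0.001,0.0,0.0,0.0,0.069,0.0],[0.0025,-0.001,0.0,0.0,0.0,0.07,0.0],[0.0026,-0.001,0.0,0.0,0.0,0.07,0.0],[0.0025,-0.0009,0.0,0.0,0.0,0.07,0.0],[0.0026,-0.001,0.0,0.0,0.0,0.07,0.0],[0.0025,-0.001,0.0,0.0,0.0,0.07,0.0],[0.0025,-0.001,0.0,0.0,0.0,0.069,0.0]]
[[0.0026,-0.001,0.0,0.0,0.0,0.07,0.0],[0.0025,-0.001,0.0,0.0,0.0,0.07,0.0],[0.0026,-0.001,0.0,0.0,0.0,0.07,0.0],[0.0025,-0.001,0.0,0.0,0.0,0.07,0.0],[0.0026,-0.001,0.0,0.0,0.0,0.069,0.0],[0.0025,-0.001,0.0,0.0,0.0,0.07,0.0],[0.0026,-0.001,0.0,0.0,0.0,0.07,0.0],[0.0025,-0.001,0.0,0.0,0.0,0.07,0.0],[0.0026,-0.001,0.0,0.0,0.0,0.07,0.0],[0.0025,-0.001,0.0,0.0,0.0,0.069,0.0]]
[0.55629766 0.07230291 0.085     ] [ 1.80000000e+02  1.27222187e-14 -2.79722653e+01]
```

>>> play_rows --steps '[[[0,0.0001,0.0125,0,0,-0.001,0],[0,0.0001,0.0125,0,0,0,0],[0,0.0001,0.0125,0,0,0,0],[0,0.0001,0.0125,0,0,0,0],[0,0.0001,0.0125,0,0,0,0],[0,0,0.0125,0,0,0,0],[0,0,0,0,0,0,0],[0.003,0,0,0,0,0,0],[0.003,0.0001,0,0,0,0,0],[0.003,0,0,0,0,0,0],[0.0025,0,0,0,0,0,0],[0.0029,-0.0008,0,0,0,0.053,0]]]'

```text
time_s: 4.25
tool_pos: [0.5244, 0.0067, 0.0856]
tool_rot: [179.9, 0.1, 107.9]
force: [0.8, -2.7, 0.6]
grip_width: 0.0001
grasp_force: 1.2
```

>>> play_rows --steps '[[[0.0025,-0.001,0,0,0,0.07,0],[0.0026,-0.001,0,0,0,0.069,0],[0.0025,-0.001,0,0,0,0.07,0],[0.0026,-0.001,0,0,0,0.07,0]]]'

```text
time_s: 4.65
tool_pos: [0.5182, 0.0155, 0.0856]
tool_rot: [179.9, 0.1, 91.8]
force: [1.0, -2.8, 1.7]
grip_width: 0.0006
grasp_force: 1.2
```

```bash
python3 - <<'E'
from h import *
f,K,V=cam('wrist'); o=get_obs(); save(f,'w2.png'); print(o['tool_pos'],o['tool_rot'],o['qpos'][6],o['force'],o['time_s'])
E
```

```text
[0.51794993 0.0161547  0.08552669] [1.79925077e+02 3.02819504e-02 9.16883610e+01] 2.0336926050308133 [-0.6134773  -1.73875563  0.74683307] 4.7
```

View pics/w2.png

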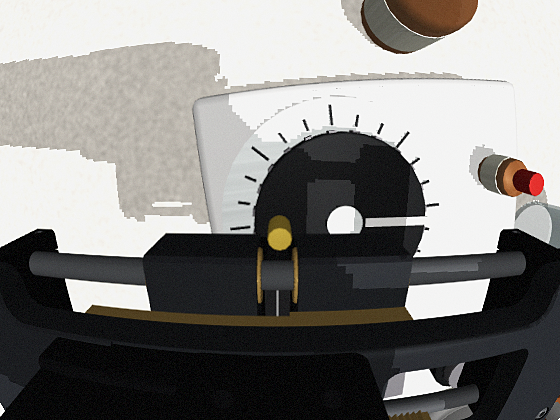

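The peg at (280,232) is touching and centred on the finger, and the dial is turning at about 2–3 N. I'll continue the arc.

>>> play_rows --steps '[[[0.0025,-0.001,0,0,0,0.07,0],[0.0026,-0.001,0,0,0,0.07,0],[0.0025,-0.001,0,0,0,0.07,0],[0.0026,-0.001,0,0,0,0.069,0],[0.0025,-0.0009,0,0,0,0.07,0],[0.0026,-0.001,0,0,0,0.07,0],[0.0025,-0.001,0,0,0,0.07,0],[0.0026,-0.001,0,0,0,0.07,0]]]'

```text
time_s: 5.5
tool_pos: [0.5141, 0.0371, 0.0854]
tool_rot: [180.0, 0.0, 59.9]
force: [-0.5, -2.8, 2.2]
grip_width: 0.0006
grasp_force: 1.3
```

>>> play_rows --steps '[[[0.0025,-0.001,0,0,0,0.069,0],[0.0026,-0.001,0,0,0,0.07,0],[0.0025,-0.001,0,0,0,0.07,0],[0.0026,-0.001,0,0,0,0.07,0],[0.0025,-0.001,0,0,0,0.07,0],[0.0026,-0.001,0,0,0,0.069,0],[0.0025,-0.001,0,0,0,0.07,0],[0.0026,-0.001,0,0,0,0.07,0],[0.0025,-0.0009,0,0,0,0.07,0],[0.0026,-0.001,0,0,0,0.07,0],[0.0025,-0.001,0,0,0,0.07,0],[0.0025,-0.001,0,0,0,0.069,0]]]'

```text
time_s: 6.7
tool_pos: [0.5294, 0.0655, 0.085]
tool_rot: [-179.9, 0.1, 11.9]
force: [-2.1, -1.2, 2.3]
grip_width: 0.0003
grasp_force: 1.3
```

>>> play_rows --steps '[[[0.0026,-0.001,0,0,0,0.07,0],[0.0025,-0.001,0,0,0,0.07,0],[0.0026,-0.001,0,0,0,0.07,0],[0.0025,-0.001,0,0,0,0.07,0],[0.0026,-0.001,0,0,0,0.069,0],[0.0025,-0.001,0,0,0,0.07,0],[0.0026,-0.001,0,0,0,0.07,0],[0.0025,-0.001,0,0,0,0.07,0],[0.0026,-0.001,0,0,0,0.07,0],[0.0025,-0.001,0,0,0,0.069,0],[0,0,0,0,0,0,0]]]'

```text
time_s: 7.8
tool_pos: [0.5559, 0.0733, 0.085]
tool_rot: [-180.0, 0.1, -27.9]
force: [-2.3, 1.0, 0.5]
grip_width: 0.0005
grasp_force: 1.0
```

```bash
python3 - <<'E'
from h import *
f,K,V=cam('wrist'); o=get_obs(); save(f,'w3.png'); print(o['tool_pos'],o['tool_rot'],o['qpos'],o['force'],o['time_s'])
p,n,_=cen(*[(lambda h:(h[...,0]>18)&(h[...,0]<38)&(h[...,1]>90))(cv2.cvtColor(f,cv2.COLOR_RGB2HSV))],255,205,305,240); print(p,n)
E
```

```text
[0.55587138 0.07313575 0.0849997 ] [-1.79976495e+02  6.18740586e-02 -2.78001894e+01] [ -47.6187414    17.13363269   43.44823467  106.56743563  -13.38688726
   61.52308701 -116.78519199] [-1.31762352  0.16162902  1.57685725] 7.85
[277.53992395 228.6539924 ] 526
```

View pics/w3.png

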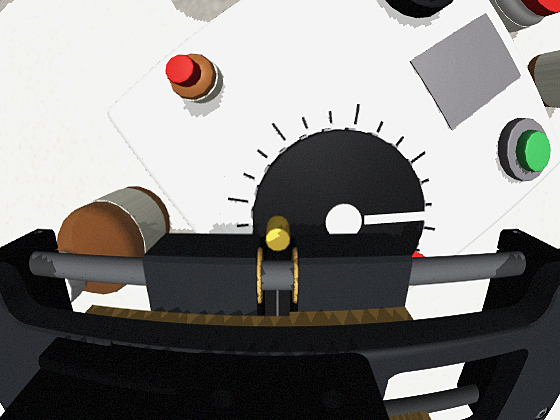

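The dial has followed: the peg is at (278,229), and the index points right to (424,215), with red just showing at (417,257). I'll measure the angle that remains.

```bash
cat >> h.py <<'E'
def wangle(D,red=True):
    """index angle from white line pixels on the dial annulus 15..46 mm, fisheye wrist; red from collar"""
    f,K,V=cam('wrist'); hsv=cv2.cvtColor(f,cv2.COLOR_RGB2HSV).astype(int);H,S,L=hsv[...,0],hsv[...,1],hsv[...,2]
    def pts(m,z,r0,r1):
        P=np.array([fhit(K,V,u,v,z)[:2] for v,u in np.argwhere(m)])-D; r=np.linalg.norm(P,axis=1); return P[(r>r0)&(r<r1)]
    win=np.zeros(L.shape,bool); win[60:330,130:540]=1
    c=pts(win&(L>150)&(S<70),.078,0,.010); Dn=D+c.mean(0)
    for n,m,z,r0,r1 in(('index',win&(L>150)&(S<70),.078,.018,.044),('red',win&((H<8)|(H>172))&(S>110),.064,.05,.072)):
        P=pts(m,z,r0,r1)+D-Dn
        if len(P): a=P.sum(0); print(n,len(P),np.degrees(np.arctan2(a[1],a[0])))
    print('D',Dn)
E
python3 - <<'E'
from h import *; from plan import *
wangle(D)
w=[pose(t,.0155) for t in np.arange(55.,35.5,-3.)]
plan([.5563,.0723,.085],[180,0,-27.97],w)
E
```

```text
index 373 -115.23155772990492
red 59 -147.96582312442558
D [0.55432242 0.03263125]
[[0.0045,-0.0016,0.0,0.0,0.0,0.123,0.0],[0.0019,-0.0008,0.0,0.0,0.0,0.052,0.0],[0.0019,-0.0007,0.0,0.0,0.0,0.052,0.0],[0.002,-0.0008,0.0,0.0,0.0,0.053,0.0],[0.0019,-0.0007,0.0,0.0,0.0,0.052,0.0],[0.0019,-0.0008,0.0,0.0,0.0,0.018,0.0],[0.0019,-0.0007,0.0,0.0,0.0,0.0,0.0]]
[0.57252766 0.06723718 0.085     ] [180.           0.         -48.02352283]
```

>>> play_rows --steps '[[[0.0022,-0.0008,0,0,0,0.06,0],[0.0023,-0.0008,0,0,0,0.063,0],[0.0019,-0.0008,0,0,0,0.052,0],[0.0019,-0.0007,0,0,0,0.052,0],[0.002,-0.0008,0,0,0,0.053,0],[0.0019,-0.0007,0,0,0,0.052,0],[0.0019,-0.0008,0,0,0,0.018,0],[0.0019,-0.0007,0,0,0,0,0],[0,0,0,0,0,0,0]]]'

```text
time_s: 8.8
tool_pos: [0.5727, 0.067, 0.085]
tool_rot: [-180.0, -0.0, -48.0]
force: [-1.5, 1.1, 0.9]
grip_width: 0.0008
grasp_force: 0.9
```

```bash
python3 - <<'E'
from h import *; from plan import *
wangle(D); f,K,V=cam('wrist'); save(f,'w4.png'); o=get_obs(); print(o['tool_pos'],o['tool_rot'],o['qpos'][6],o['force'],o['time_s'])
E
```

```text
index 308 -146.15416010559835
red 152 -148.43902710284877
D [0.55547218 0.03052661]
[0.57259666 0.06698161 0.08500116] [-1.79979792e+02 -1.03568077e-02 -4.79828777e+01] -133.82397352614282 [-1.90467851  2.0616499   1.17943056] 8.9
```

View pics/w4.png

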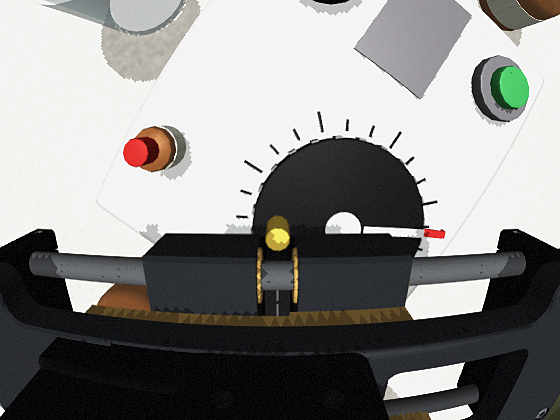

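The index (362–424, ~232) is now nearly in line with red (435,234). I'll back off and lift for a clear view.

>>> play_rows --steps '[[[-0.005,0,0,0,0,0,0],[-0.01,0,0,0,0,0,0],[-0.01,0,-0.02,0,0,0,0],[-0.01,0,-0.03,0,0,0,0],[-0.02,0,-0.03,0,0,0,0],[-0.02,0,0,0,0,0,0],[0,0,0,0,0,0,0],[0,0,0,0,0,0,0]]]'

```text
time_s: 9.7
tool_pos: [0.5219, 0.123, 0.1647]
tool_rot: [-180.0, 0.0, -47.9]
force: [1.0, -0.1, -0.3]
grip_width: 0.0003
grasp_force: 0.0
```

```bash
python3 - <<'E'
from h import *; from plan import *
wangle(D); f,K,V=cam('wrist'); save(f[60:330,150:510].repeat(2,0).repeat(2,1),'w5.png'); o=get_obs(); print(o['tool_pos'],o['tool_rot'],o['force'],o['time_s'])
E
```

```text
index 220 -141.2563155092219
red 113 -145.01533071012807
D [0.55325829 0.03314957]
[0.52236548 0.12174398 0.16445233] [ 1.79948746e+02 -3.38266897e-02 -4.80813351e+01] [ 0.46960182 -0.64004066  0.24767615] 9.8
```

View pics/w5.png

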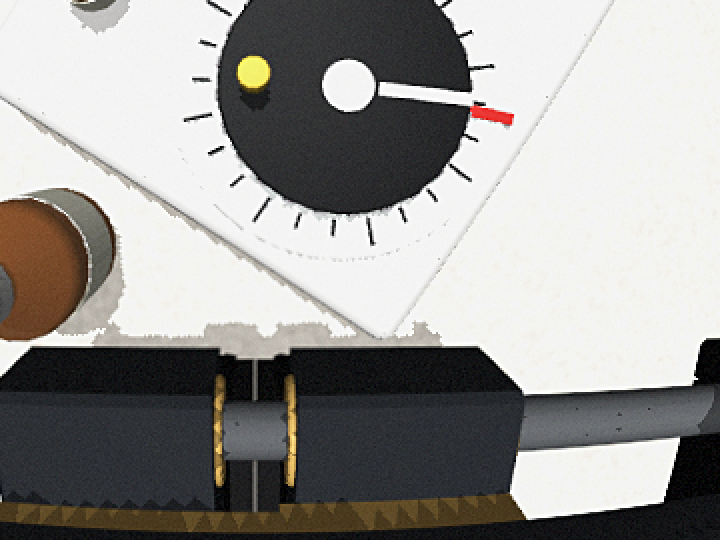

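The index is 3.8° short of red. Retracing to contact and pushing 2.35 mm further should close it.

>>> play_rows --steps '[[[0.02,0,0,0,0,0,0],[0.02,0,0.03,0,0,0,0],[0.01,0,0.03,0,0,0,0],[0.01,0,0.02,0,0,0,0],[0.01,0,0,0,0,0,0],[0.003,0,0,0,0,0,0],[0.002,-0.0003,0,0,0,0,0],[0.0012,-0.0004,0,0,0,0,0],[0.0012,-0.0004,0,0,0,0,0],[0,0,0,0,0,0,0],[0,0,0,0,0,0,0]]]'

```text
time_s: 10.9
tool_pos: [0.575, 0.0665, 0.0855]
tool_rot: [-179.9, 0.0, -48.0]
force: [-2.5, 0.1, 2.4]
grip_width: 0.001
grasp_force: 1.2
```

>>> play_rows --steps '[[[-0.005,0,0,0,0,0,0],[-0.01,0,0,0,0,0,0],[-0.01,0,-0.02,0,0,0,0],[-0.01,0,-0.03,0,0,0,0],[-0.02,0,-0.03,0,0,0,0],[-0.02,0,0,0,0,0,0],[0,0,0,0,0,0,0],[0,0,0,0,0,0,0]]]'

```text
time_s: 11.7
tool_pos: [0.5245, 0.1222, 0.1648]
tool_rot: [-180.0, 0.0, -47.9]
force: [-0.2, -0.5, 0.3]
grip_width: 0.0003
grasp_force: 0.0
```

```bash
python3 - <<'E'
from h import *; from plan import *
wangle(D); o=get_obs(); print(o['tool_pos'],o['tool_rot'],o['force'],o['time_s'])
f,K,V=cam('wrist'); hsv=cv2.cvtColor(f,cv2.COLOR_RGB2HSV).astype(int);H,S,L=hsv[...,0],hsv[...,1],hsv[...,2]
save(f,'w6.png')
c,n,_=cen((H>40)&(H<90)&(S>70),300,0,560,200); print(c,n,fhit(K,V,*c,.076))
E
```

```text
index 218 -144.55448161811347
red 115 -144.68312278185226
D [0.5532264  0.03319121]
[0.52468831 0.12127381 0.16457912] [ 1.79981087e+02 -2.37645193e-02 -4.80204698e+01] [ 0.79784842 -0.26973192 -0.05335285] 11.75
[446.22074468  16.41356383] 752 [ 0.53236924 -0.1034274   0.076     ]
```

View pics/w6.png

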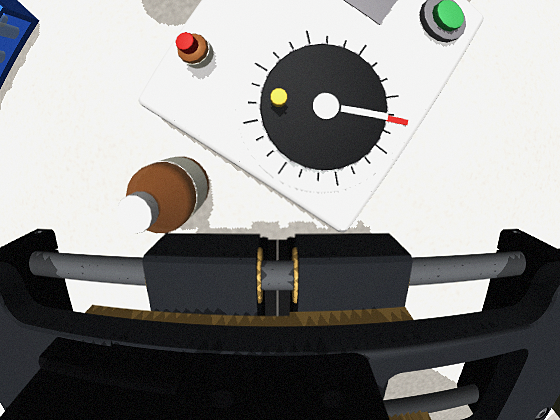

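The index is at -144.6° and red at -144.7°, so the dial is set. Now I'll move close to the key and measure it.

```bash
python3 - <<'E'
from plan import *
a=[.5244,.1222,.1648,-48]; plan(a[:3],[180,0,-48],lin(a,[.480,-.048,.165,-48],6))
E
```

```text
[[0.0161,0.0245,0.0,0.0,0.0,0.0,0.0],[0.0162,0.0245,-0.0001,0.0,0.0,0.0,0.0],[0.0161,0.0244,0.0,0.0,0.0,0.0,0.0],[0.0161,0.0245,0.0,0.0,0.0,0.0,0.0],[0.0161,0.0245,-0.0001,0.0,0.0,0.0,0.0],[0.0162,0.0245,0.0,0.0,0.0,0.0,0.0]]
[ 0.48000387 -0.04803171  0.165     ] [ 1.80000000e+02 -1.27222187e-14 -4.80000000e+01]
```

>>> play_rows --steps '[[[0.0161,0.0245,0,0,0,0,0],[0.0162,0.0245,0,0,0,0,0],[0.0161,0.0244,0,0,0,0,0],[0.0161,0.0245,0,0,0,0,0],[0.0161,0.0245,0,0,0,0,0],[0.0162,0.0245,0,0,0,0,0],[0,0,0,0,0,0,0],[0,0,0,0,0,0,0]]]'

```text
time_s: 12.6
tool_pos: [0.4802, -0.0498, 0.1647]
tool_rot: [-180.0, 0.0, -48.2]
force: [0.2, -0.6, 1.0]
grip_width: 0.0001
grasp_force: 0.0
```

```bash
python3 - <<'E'
from h import *; from plan import *
f,K,V=cam('wrist'); hsv=cv2.cvtColor(f,cv2.COLOR_RGB2HSV).astype(int);H,S,L=hsv[...,0],hsv[...,1],hsv[...,2]
c,n,_=cen((H>40)&(H<90)&(S>70),200,50,400,250)
k=fhit(K,V,*c,.076); print(c,n,k,fhit(K,V,*c,.070)); o=get_obs(); print(o['tool_pos'],o['tool_rot'],o['qpos'],o['time_s'])
a=list(o['tool_pos'])+[-48]; plan([.480,-.048,.1648],[180,0,-48],lin([.480,-.048,.165,-48],[k[0],k[1],.12,-48],3)+lin([k[0],k[1],.12,-48],[k[0],k[1],.085,-48],3))
E
```

```text
[278.26003344 133.79264214] 1196 [ 0.52042359 -0.09776287  0.076     ] [ 0.5203404  -0.09771312  0.07      ]
[ 0.4803412  -0.04872395  0.16472393] [ 1.79989586e+02  8.01110818e-05 -4.81003343e+01] [ -53.74542661   -2.24348931   56.12215353  112.17950664    2.00152588
   69.09068838 -136.45876544] 12.65
[[0.0213,0.0011,0.0148,0.0,0.0,0.0,0.0],[0.0214,0.0011,0.015,0.0,0.0,0.0,0.0],[0.0213,0.0011,0.015,0.0,0.0,0.0,0.0],[0.0,0.0,0.0117,0.0,0.0,0.0,0.0],[0.0,0.0,0.0116,0.0,0.0,0.0,0.0],[0.0,0.0,0.0117,0.0,0.0,0.0,0.0]]
[ 0.52037198 -0.0977694   0.085     ] [ 1.80000000e+02 -1.27222187e-14 -4.80000000e+01]
```

```bash
python3 - <<'E'
from h import *
f,K,V=cam('wrist'); save(f,'w7.png'); print(-V[:3,:3].T@V[:3,3]); print(fhit(K,V,278,134,.076))
E
```

```text
[ 0.52418285 -0.09862614  0.32557394]
[ 0.52074995 -0.09636888  0.076     ]
```

View pics/w7.png

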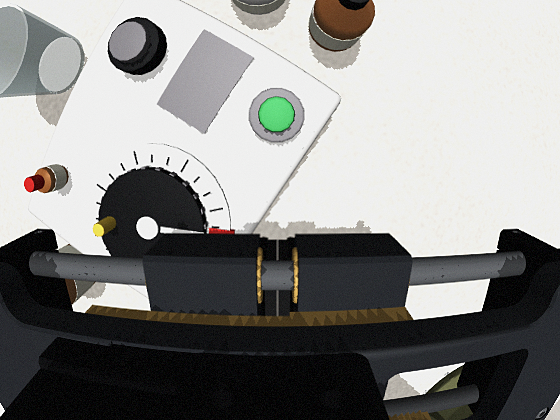

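The key is at (276.5,114); my mask had also picked up gripper pixels. I'll recompute with a tighter window.

```bash
python3 - <<'E'
from h import *; from plan import *
f,K,V=cam('wrist'); hsv=cv2.cvtColor(f,cv2.COLOR_RGB2HSV).astype(int);H,S,L=hsv[...,0],hsv[...,1],hsv[...,2]
c,n,_=cen((H>40)&(H<90)&(S>70),240,80,315,150)
k=fhit(K,V,*c,.074); print(c,n,k)
plan([.480,-.0482,.1647],[180,0,-48],lin([.480,-.0482,.1647,-48],[k[0],k[1],.12,-48],4)+lin([k[0],k[1],.12,-48],[k[0],k[1],.085,-48],3))
E
```

```text
[276.73012758 113.49460255] 1019 [ 0.53220464 -0.1068769   0.074     ]
[[0.0196,0.0001,0.0112,0.0,0.0,0.0,0.0],[0.0197,0.0001,0.0112,0.0,0.0,0.0,0.0],[0.0196,0.0002,0.0111,0.0,0.0,0.0,0.0],[0.0196,0.0001,0.0112,0.0,0.0,0.0,0.0],[0.0,0.0,0.0117,0.0,0.0,0.0,0.0],[0.0,0.0,0.0116,0.0,0.0,0.0,0.0],[0.0,0.0,0.0117,0.0,0.0,0.0,0.0]]
[ 0.53215518 -0.10687143  0.085     ] [ 1.80000000e+02 -1.27222187e-14 -4.80000000e+01]
```

>>> play_rows --steps '[[[0.0196,0.0001,0.0112,0,0,0,0],[0.0197,0.0001,0.0112,0,0,0,0],[0.0196,0.0002,0.0111,0,0,0,0],[0.0196,0.0001,0.0112,0,0,0,0],[0,0,0.0117,0,0,0,0],[0,0,0.0116,0,0,0,0],[0,0,0.0117,0,0,0,0],[0,0,0.003,0,0,0,0],[0,0,0.003,0,0,0,0],[0,0,0,0,0,0,0]]]'

```text
time_s: 13.75
tool_pos: [0.5323, -0.1063, 0.0794]
tool_rot: [-180.0, 0.1, -48.0]
force: [-0.8, 0.6, 3.0]
grip_width: 0.0006
grasp_force: 1.2
```

>>> play_rows --steps '[[[0,0,0.002,0,0,0,0],[0,0,0,0,0,0,0]]]'

```text
time_s: 13.95
tool_pos: [0.5328, -0.1067, 0.0777]
tool_rot: [-179.9, 0.0, -48.0]
force: [-0.3, 2.2, 3.4]
grip_width: 0.0006
grasp_force: 1.6
```

>>> play_rows --steps '[[[0,0,0.002,0,0,0,0],[0,0,0,0,0,0,0]]]'

```text
time_s: 14.15
tool_pos: [0.5329, -0.1068, 0.0763]
tool_rot: [-179.9, 0.0, -48.0]
force: [-3.3, 3.2, 10.7]
grip_width: 0.0006
grasp_force: 5.1
```

>>> play_rows --steps '[[[0,0,0.0008,0,0,0,0],[0,0,0,0,0,0,0],[0,0,0,0,0,0,0]]]'

```text
time_s: 14.45
tool_pos: [0.533, -0.1069, 0.0762]
tool_rot: [-179.9, 0.1, -48.0]
force: [-5.7, 2.3, 16.9]
grip_width: 0.0006
grasp_force: 8.0
```

```bash
python3 - <<'E'
from h import *
o=get_obs(); print(o['tool_pos'],o['force'])
f,K,V=cam('scene'); c=f[190:270,150:270]; save(cv2.resize(c,None,fx=6,fy=6,interpolation=cv2.INTER_CUBIC),'s1.png')
E
```

```text
[ 0.53296452 -0.10685149  0.07622911] [-5.68325429  2.26494007 16.85701136]
```

View pics/s1.png

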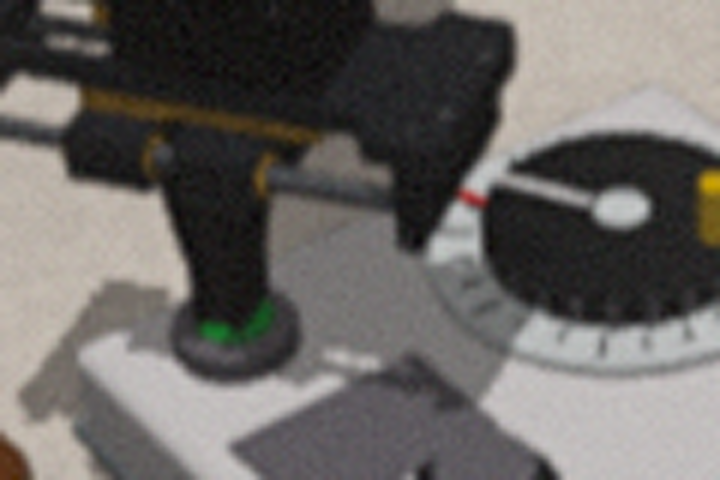

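Hard stop at z = 0.0762 with 17 N, and the finger is sitting inside the bezel on the green key. I'll rise in steps to confirm the travel from where contact ends.

>>> play_rows --steps '[[[0,0,-0.0048,0,0,0,0],[0,0,0,0,0,0,0],[0,0,0,0,0,0,0]]]'

```text
time_s: 14.8
tool_pos: [0.5332, -0.1072, 0.0795]
tool_rot: [-179.9, -0.1, -48.0]
force: [1.4, 0.2, 2.0]
grip_width: 0.0005
grasp_force: 1.2
```

>>> play_rows --steps '[[[0,0,-0.001,0,0,0,0],[0,0,0,0,0,0,0],[0,0,0,0,0,0,0]]]'

```text
time_s: 15.1
tool_pos: [0.5326, -0.1074, 0.0802]
tool_rot: [-180.0, -0.0, -48.0]
force: [2.0, -0.2, 1.7]
grip_width: 0.0004
grasp_force: 1.0
```

>>> play_rows --steps '[[[0,0,-0.001,0,0,0,0],[0,0,0,0,0,0,0],[0,0,0,0,0,0,0]]]'

```text
time_s: 15.4
tool_pos: [0.5323, -0.1074, 0.0812]
tool_rot: [180.0, -0.0, -48.0]
force: [0.6, -0.2, 2.2]
grip_width: 0.0006
grasp_force: 0.8
```

>>> play_rows --steps '[[[0,0,-0.001,0,0,0,0],[0,0,0,0,0,0,0],[0,0,0,0,0,0,0]]]'

```text
time_s: 15.7
tool_pos: [0.5321, -0.1073, 0.0821]
tool_rot: [180.0, 0.0, -48.0]
force: [0.2, -0.8, 1.9]
grip_width: 0.0002
grasp_force: 0.6
```

>>> play_rows --steps '[[[0,0,-0.001,0,0,0,0],[0,0,0,0,0,0,0],[0,0,0,0,0,0,0]]]'

```text
time_s: 16.0
tool_pos: [0.5321, -0.1069, 0.083]
tool_rot: [180.0, 0.0, -48.0]
force: [0.1, 0.3, -0.2]
grip_width: 0.0005
grasp_force: 0.0
```

Contact lasted until about 0.0825, so the travel was about 6 mm and the key was fully pressed. I'll lift and recheck the dial.

>>> play_rows --steps '[[[0,0,-0.03,0,0,0,0],[0,0,-0.05,0,0,0,0],[-0.04,-0.035,0,0,0,0,0],[-0.04,-0.035,0,0,0,0,0],[-0.04,-0.035,0,0,0,0,0],[-0.055,-0.04,0,0,0,0,0],[0,0,0,0,0,0,0],[0,0,0,0,0,0,0]]]'

```text
out of range
```

>>> play_rows --steps '[[[0,0,-0.03,0,0,0,0],[0,0,-0.05,0,0,0,0],[-0.035,-0.03,0,0,0,0,0],[-0.035,-0.03,0,0,0,0,0],[-0.035,-0.03,0,0,0,0,0],[-0.035,-0.03,0,0,0,0,0],[-0.035,-0.027,0,0,0,0,0],[0,0,0,0,0,0,0],[0,0,0,0,0,0,0],[0,0,0,0,0,0,0]]]'

```text
time_s: 17.0
tool_pos: [0.5247, 0.1197, 0.1632]
tool_rot: [180.0, -0.0, -48.1]
force: [-0.1, -0.2, 0.5]
grip_width: 0.0005
grasp_force: 0.0
```

```bash
python3 - <<'E'
from h import *; from plan import *
wangle(D); o=get_obs(); print(o['tool_pos'],o['joint_velocities'].round(2) if hasattr(o['joint_velocities'],'round') else o['joint_velocities'],o['time_s'])
E
```

```text
index 214 -144.68655657804317
red 118 -145.26747704338158
D [0.55323294 0.03309617]
[0.52476999 0.11936519 0.16325643] [ 0.48 -0.15  0.06 -0.06 -0.26 -0.2  -0.13] 17.05
```

Still aligned to within about 0.6°, and the arm is clear of everything.

```bash
python3 -c "
from cell import *
print(sign_off())"
```

```text
the job is handed in; nothing more can be done
None
```

The dial is set to within about 0.6° of the red line by the last wrist-camera check, the read key was then pressed its full travel (about 6 mm) and released, and the job was handed in at about 17 s with the arm clear of everything.

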